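Draw a flat bar out of the slotted stock bin and clip it in the filing jig

TASK

Take the flat metal bar out of the stock bin by drawing it, tilted, right out through the narrow slot in the bin's front. Then load it in the filing jig: hold the jig's spring gate open with the bar, lay the bar level and on edge on the channel floor, about centred in the jig and up against the low fence, and let go so that the gate keeps it pinned there. Leave the round rod in the bin and do not disturb the tins and the pliers.

Things in the scene. Friction and masses are not known exactly. Their poses are not given: they have to be found in the camera images.
- stock_bin: Fixed wooden stock bin with closed dark lid, 110 (x) x 104 (y) x 142 mm high. Origin: centre of underside; z up; its front faces its own -x, towards the robot (yaw -0.1 to 0.35 rad). Front wall's outer face at x = -54.5 mm, 8 mm thick; back wall's inner face at x = +47 mm; floor 8 mm thick. Two bays at y = +36 and -36 mm, each 16 mm wide with a slot in the front; parts leave only through the slots.
- flat_bar: Loose plain grey alloy flat bar, 200 x 10 x 20 mm, about 0.16 kg. Origin at its middle; x along it to its foot (inner) end, y across the 10 mm thickness, z across the 20 mm height. At the start it leans on edge in either bay, in the bin's x-z plane: foot on the floor against the back wall, lower edge on the sill, axis 38 deg above level, head end up and out of the slot to the front with about 92 mm outside.
- bar_foot (a point): Middle of the flat bar's foot end face (100 mm from its middle along its +x).
- bar_head (a point): Middle of the flat bar's head end face (100 mm from its middle along its -x), outside the bin at the start.
- round_rod: Round steel rod, 10 mm diameter, 200 mm long, leaning likewise (36 deg above level) in the other bay; origin at its middle, x along it to its foot. It stays where it is.
- filing_jig: Fixed filing jig: wooden block 80 (x) x 80 (y from -57 to +24) x 45 mm high with a 70 mm long steel channel on top along the jig's x (yaw 0.55 to 1.0 rad), open at both ends. Origin: underside, below the channel's middle; z up. Channel floor at z = 50 mm, between the low fixed fence on +y and the spring gate on -y. A centred bar stands out 65 mm at each end.
- gate (a joint): Spring gate of the jig: upright plate, 66 mm long, sliding towards the jig's -y. Value = opening in m: 0 at rest (face at the jig's y = +1 mm, 4 mm from the fence), 0.020 at most; 0.006 with the bar seated. Face upright from z = 51 to 77 mm, then a lip sloping outward (to -y) up to z = 88 mm. The spring closes it with 0.8 N at 0, 1.4 N at 0.020: too weak to be sure of squaring up a bar or sliding it home.
- jig_seat (a point): Where the middle of a seated, centred flat bar lies: fixed to the jig, 60 mm above its underside, at the jig's x = y = 0.
- slot_left (a point): Middle of the sill (rounded brass lower edge, z = 73 mm) of the bin's slot at y = +36 mm, on the front face. Both slots are upright, 16 mm wide, and reach from the sill up to z = 122 mm, closed above.
- slot_right (a point): The same point of the bin's other slot, at y = -36 mm. Bottles up to about 110 mm high stand fixed on the bench to the right of the bin: carry the bar over them.
- jig_fence (a point): Middle of the fixed fence's top inner edge: the jig's y = +5 mm, z = 62 mm (12 mm above the channel floor). Fence 70 mm long, 8 mm thick, with a 6 mm high foot behind it out to y = +18.5 mm.
- tin: Loose cream tin box, 59 x 82 x 31 mm, on the bench, origin at its underside centre. Bystander.
- case: Loose dark tin box, 58 x 87 x 30 mm, on the bench, origin at its underside centre. Bystander. To the right of it stands a fixed bench lamp (foot near x = 0.36, y = -0.50 m) whose arm and shade reach over the bench: an arm that starts on the right should draw back and up before swinging left.
- halfround: Loose half-round pliers, 47 x 80 x 12 mm, lying on the bench, origin at its underside centre. Bystander.

How it is judged:
On the way, in this order (a step that is already met when the one before it is completed fails the run):
1. the flat bar has been drawn wholly out through the slot: its foot end is in front of the bin at the slot's height (x of bar_foot in the frame of stock_bin below -0.06 m and z of bar_foot in the frame of stock_bin above 0.06 m), for 0.05 s.
2. the bar itself holds the spring gate open before it is down on the channel floor (value of joint gate above 0.004 m and contact force between gate and flat_bar above 0.2 N and z of flat_bar in the frame of jig_seat above 0.006 m), for 0.05 s.
At the end, for the whole second after the job is handed in: Bar at rest in the channel, on edge within 7 deg, in line and level within 4 deg, its middle within 30 mm lengthwise and 4 mm sideways and in height of its seated place; gate closed on it (0.003 to 0.009), pressing over 0.3 N; round rod within 20 mm of its start (x of flat_bar in the frame of jig_seat between -0.03 and 0.03 m and y of flat_bar in the frame of jig_seat between -0.004 and 0.004 m and z of flat_bar in the frame of jig_seat between -0.004 and 0.004 m and angle between the x axis of flat_bar and the x axis of filing_jig, either way round below 0.07 rad and angle between the z axis of flat_bar and the z axis of filing_jig, either way round below 0.12 rad and value of joint gate between 0.003 and 0.009 m and contact force between gate and flat_bar above 0.3 N and linear speed of flat_bar below 0.02 m/s and distance of round_rod from where it was at the start of the episode below 0.02 m); the robot touches nothing.
It fails at once if the round rod is moved by more than 20 mm (distance of round_rod from where it was at the start of the episode above 0.02 m).
It fails at once if a tin or the pliers are pushed by more than 30 mm (distance of any of tin, case, halfround from where it was at the start of the episode above 0.03 m).
It also fails if it takes over 56 s, if anything falls off the work surface, if the arm or the gripper's body presses on something with over 40 N, if the wrist force passes 120 N, or if a joint passes its speed limit or range.

ROBOT

A 6-joint arm with a two-finger parallel gripper is mounted at the origin on a cart in front of the work surface, level with it; the furniture and walls round the work are solid. World frame = base frame: x ahead of the robot, y to its left, z up, the work surface at z = 0. Lengths are in m, angles in rad, forces in N, time in s.
With the tool pointing down it reaches from about 0.375 to 0.825 m from the base axis. Payload 5.5 kg.
Tool frame: the origin (TCP) lies midway between the tips of the shut fingers; the grasp point (between the pads) lies 19 mm behind it (robot.grip_depth is the distance from the TCP to the grasp point, in m); z points along the fingers, y is the direction in which the jaws open and shut (so a half turn about z gives the same grasp; the last joint's range is limited). The gripper opens to 85 mm and grips with 20 to 120 N. Pads are 22 mm wide; open, the fingers measure 114 mm over their backs; the gripper's body (76 mm by 85 mm) begins 54 mm behind the grasp point. The pads swing forward as they close: fully open they stand 13 mm farther back than shut.
Start: joints at [-1.332, 0.314, -0.047, 1.21, 0, 1.571], TCP at [0.142, -0.583, 0.231] pointing down, gripper open.
Joint ranges: [-2.67, 2.67], [-0.69, 1.73], [-1.03, 1.25], [-2.08, 2.16], [-1.42, 1.45], [-3.14, 3.14]. Speed limits (rad/s): [2.39, 2.39, 3.01, 3.14, 3.14, 3.14].

INTERFACE

Orientations are given as a 3x3 rotation matrix whose columns are the frame's x, y, z axes.
In Python, from bench import robot gives the robot as it stands.
- The arm moves only by the tool send_rows, never from a script. Its argument "moves" is a list of rows, each a list of 5 numbers: the shift along the tool's x, y, z in cm, then the turn about the tool's z in rad, then the opening, from 0 (shut) to 1 (fully open). In form: [[tx, ty, tz, roll, claw], ...]. A call has 1 to 10 rows; each row shifts and turns the commanded pose from where the row before left it, along the tool's axes as they then stand; what a row does not reach is not made up. A row lasts 1/10 s, in which the tool goes at most 50 mm and 8.59 degrees, less where a joint would pass 70% of its speed; a pose out of reach is approached as far as the arm can. A call is refused whole if a number of a shift passes 5 or a number of a turn 0.15, either way. A call with a gripper value outside its range is refused whole. The fingers move at their own pace and stop on an object; "force" is the grip in N (left out, the last holds). Time passes only in rows, so rows that do not move let the fingers close. It gives the time, the measured TCP pose, the force and the opening at its end, in the units of the state.
- robot.get_obs(): the state, without advancing time (a new reading comes with each control period).
- robot.get_image(name): name is "scene" or "side" or "wrist"; returns a dict with "pixels" (480x640x3 uint8, red, green, blue), "depth" (480x640 float32, m along the optical axis (not along the pixel's ray), 0 where there is no reading), "mtx" (3x3 intrinsics, pixels), "distortion" ([k1, k2, p1, p2, k3] as OpenCV has them; the pictures are not rectified), "origin" and "orientation" of the camera in the world; the wrist camera has in their place "T_tool_cam" (4x4, takes a point from camera to tool coordinates, whose origin is the TCP and whose axes are the flange's). Camera axes: x right, y up, looking along -z (the intrinsics and any distortion apply to the point x, -y, -z); pixel columns grow to the right and rows downward; lengths in m; the calibration is good to about 2 mm. A picture is of the moment at which its call begins: read the wrist's pose just before it.
- robot.close_job(): hands the job in, once; it reports no verdict.
The state is a dict: "clock": time; "qpos": joint angles; "qd": joint speeds; "joint_efforts": joint torques, N m; "eef_pos": TCP position; "ee_rot": TCP orientation; "force": force on the tool from outside, world axes, zero at the start; "moment": the same for the moment, N m; "opening": opening from 0.0 (shut) to 1.0 (fully open).
Only numpy, scipy, OpenCV 4.12 (cv2) and the standard library are available. Lean on these libraries where they do the work, as an engineer would, in place of code of your own. Each camera call takes 0.05 s, during which the arm holds its last target. There are 200 camera calls.

## Working session

There is one attempt and no reset: what is moved stays moved. The work goes in short steps, Python scripts to look and compute and a tool call to move; the robot and the scene stay as the last step left them, time stands still between calls to the robot, and variables do not carry over. Pictures are saved under pics/ and viewed, about 8 in all and at most 12, crops included, and the job is handed in when it is done.

Besides the shell and the picture viewer there is one more tool, called after "Request:" in YAML: its name, and indented under it one key for each argument. send_rows: Moves the arm, as the interface text tells. Its arguments: {"type":"object","properties":{"moves":{"type":"array"},"force":{"type":"number"}},"required":["moves"]}

```bash
ls; mkdir -p pics
cat > h.py <<'E'
import numpy as np, cv2
from bench import robot
def cam(name):
    o=robot.get_obs(); im=robot.get_image(name)
    if name=="wrist":
        T=np.eye(4);T[:3,:3]=o["ee_rot"];T[:3,3]=o["eef_pos"];T=T@np.array(im["T_tool_cam"])
        R,t=T[:3,:3],T[:3,3]
    else: R,t=np.array(im["orientation"]).reshape(3,3),np.array(im["origin"])
    return im,R,t
def rays(im,R,px):
    n=cv2.undistortPoints(np.array(px,float).reshape(-1,1,2),np.array(im["mtx"]),np.array(im["distortion"])).reshape(-1,2)
    return np.c_[n[:,0],-n[:,1],-np.ones(len(n))]@R.T   # depth-scaled
def pts(im,R,t,px):
    px=np.array(px); d=np.array([im["depth"][int(v),int(u)] for u,v in px])
    return t+rays(im,R,px)*d[:,None]
def onplane(im,R,t,px,z):
    r=rays(im,R,px); return t+r*((z-t[2])/r[:,2])[:,None]
def proj(im,R,t,P):
    c=(np.array(P,float).reshape(-1,3)-t)@R; c=c*[1,-1,-1]
    return cv2.projectPoints(c,np.zeros(3),np.zeros(3),np.array(im["mtx"]),np.array(im["distortion"]))[0].reshape(-1,2)
def save(im,f): cv2.imwrite("pics/"+f,im["pixels"][:,:,::-1])
E
python3 - <<'E'
from h import *
for n in("scene","side"):
    im,R,t=cam(n); save(im,n+"0.png"); np.savez(n+"0.npz",R=R,t=t,**{k:np.array(im[k]) for k in("pixels","depth","mtx","distortion")}); print(n,t.round(3),R.round(2).tolist(),(im["depth"]>0).mean())
print(robot.get_obs(), robot.grip_depth)
E
```

```text
pics
scene [-0.086  0.569  0.876] [[-0.58, 0.56, -0.59], [-0.81, -0.38, 0.44], [0.02, 0.74, 0.68]] 0.9959016927083333
side [0.46  0.934 0.986] [[-0.99, 0.11, -0.11], [-0.16, -0.69, 0.71], [0.0, 0.71, 0.7]] 0.9958365885416667
{'clock': 0.1, 'qpos': array([-1.33203487e+00,  3.14128126e-01, -4.79794278e-02,  1.21021735e+00,
        2.66061876e-05,  1.57079278e+00]), 'qd': array([-6.83210145e-05, -1.03952373e-03,  7.41938036e-04,  1.21179598e-04,
        9.30851637e-04, -6.90159190e-04]), 'joint_efforts': array([ 1.08660079e-04, -5.40765059e+01,  3.40542197e+01,  1.11301127e-02,
       -1.14639008e-05, -1.23430567e-05]), 'eef_pos': array([ 0.14178339, -0.58246415,  0.23053694]), 'ee_rot': array([[ 9.71630804e-01,  2.36502575e-01, -3.35655144e-04],
       [ 2.36502812e-01, -9.71629660e-01,  1.49150206e-03],
       [ 2.66115836e-05, -1.52857273e-03, -9.99998831e-01]]), 'force': array([-0.19392729,  0.17895278, -0.4436791 ]), 'moment': array([ 0.0343157 , -0.01692707, -0.05450146]), 'opening': 0.9993543461223136} 0.0187
```

View pics/scene0.png

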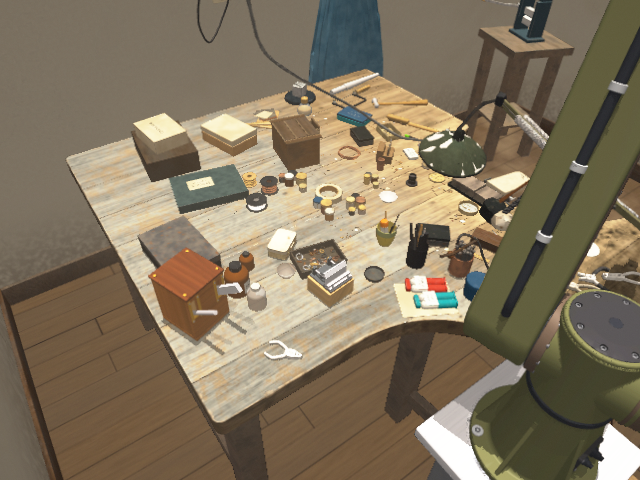

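View pics/side0.png

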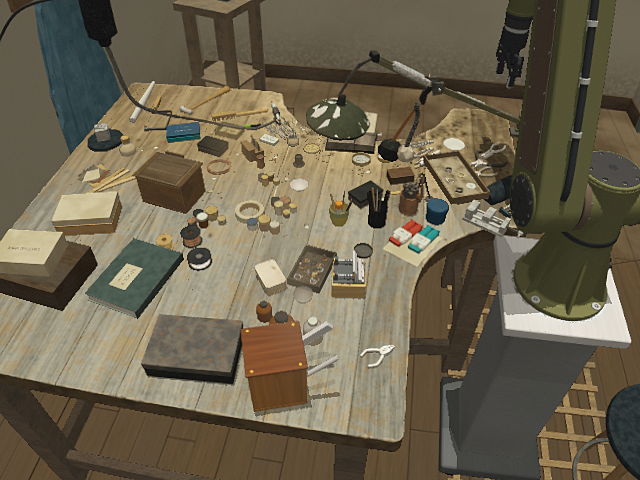

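```bash
cat >> h.py <<'E'
def cloud(im,R,t):
    v,u=np.mgrid[0:480,0:640]; px=np.c_[u.ravel(),v.ravel()]
    return (t+rays(im,R,px)*np.array(im["depth"]).ravel()[:,None]).reshape(480,640,3)
E
python3 - <<'E'
from h import *
A=[]
for n,(x0,y0,w,h) in {"scene":(140,230,240,150),"side":(235,230,170,190)}.items():
    im=dict(np.load(n+"0.npz")); R,t=im["R"],im["t"]; P=cloud(im,R,t)
    m=np.zeros((480,640),bool); m[y0:y0+h,x0:x0+w]=1
    lid=m&(abs(P[...,2]-.142)<.004); 
    Q=P[lid][:,:2]; r=cv2.minAreaRect((Q*1000).astype(np.float32)); print(n,"lid",lid.sum(),r)
    for lo,hi in((.04,.05),(.055,.066),(.07,.092)):
        g=m&(P[...,2]>lo)&(P[...,2]<hi)
        k,l,s,c=cv2.connectedComponentsWithStats(g.astype(np.uint8))
        for i in range(1,k):
            if s[i,4]>40:
                q=P[l==i][:,:2]; print(lo,s[i],np.median(q,0).round(3),cv2.minAreaRect((q*1000).astype(np.float32)))
    c=im["pixels"][y0:y0+h,x0:x0+w,::-1]; f=min(780/w,590/h)
    cv2.imwrite(f"pics/{n}_crop.png",cv2.resize(c,None,fx=f,fy=f,interpolation=2)); print("scale",f)
E
```

```text
scene lid 2015 ((608.15283203125, 375.39794921875), (177.4150390625, 111.1884994506836), 18.378454208374023)
0.04 [ 140  230   80   36 1542] [0.832 0.344] ((826.8128662109375, 339.0868835449219), (196.80422973632812, 131.9547882080078), 4.013838768005371)
0.04 [317 263  17  11  73] [0.552 0.08 ] ((552.2776489257812, 78.91468048095703), (19.80219078063965, 44.25468826293945), 8.178119659423828)
0.04 [308 273  46  23 290] [0.506 0.115] ((505.29205322265625, 101.62186431884766), (106.23524475097656, 60.20441436767578), 48.2735710144043)
0.04 [247 287  19  15 121] [0.57  0.262] ((577.2926635742188, 256.465576171875), (40.918304443359375, 36.51304626464844), 59.82902145385742)
0.04 [213 298  14  13  45] [0.593 0.34 ] ((594.2860717773438, 338.9858093261719), (4.6851911544799805, 40.36335372924805), 18.592296600341797)
0.04 [159 304  51  25 126] [0.586 0.421] ((612.42333984375, 426.18438720703125), (118.42176055908203, 40.98026657104492), 41.44480514526367)
0.055 [224 267  25  16 150] [0.63  0.279] ((640.778076171875, 274.0416259765625), (53.7618293762207, 38.2711296081543), 47.643680572509
[... 1872 characters left out ...]
.264] ((581.8629760742188, 259.99072265625), (26.031600952148438, 15.45545768737793), 23.76839256286621)
0.055 [251 386  56  13 166] [0.618 0.435] ((620.1160278320312, 435.7642822265625), (108.49766540527344, 6.536013126373291), 19.784223556518555)
0.07 [353 251   4  26  92] [0.512 0.093] ((512.7425537109375, 87.01099395751953), (7.786383152008057, 69.15731811523438), 6.533315181732178)
0.07 [271 310  20  14 167] [0.649 0.273] ((650.4539184570312, 272.0176696777344), (40.85068130493164, 28.887527465820312), 13.982880592346191)
0.07 [250 380  57  15 335] [0.618 0.435] ((619.5689086914062, 435.4751892089844), (109.14411163330078, 5.855074405670166), 20.664791107177734)
scale 3.1052631578947367
```

View pics/scene_crop.png

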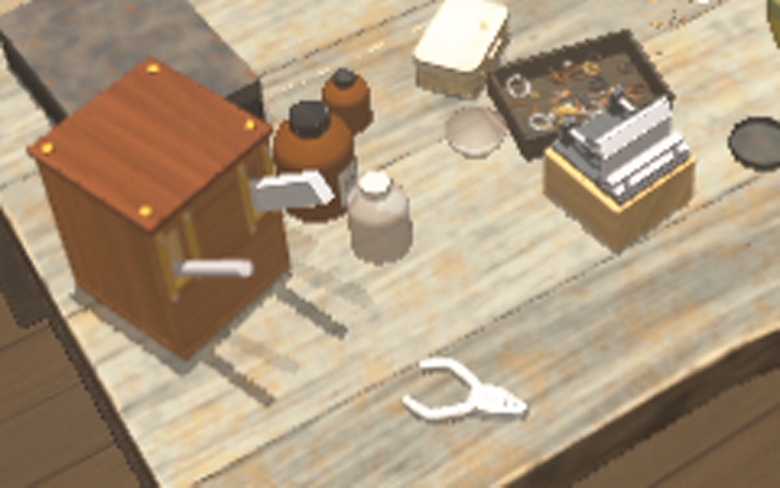

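Run:
```python
from h import *
for n in ("scene","side"):
    im=dict(np.load(n+"0.npz")); R,t=im["R"],im["t"]; P=cloud(im,R,t)
    hsv=cv2.cvtColor(im["pixels"],cv2.COLOR_RGB2HSV)
    near=(abs(P[...,0]-.638)<.11)&(abs(P[...,1]-.387)<.11)
    lid=near&(abs(P[...,2]-.142)<.005)&(hsv[...,1]>110)
    print(n,"lid",lid.sum(),cv2.minAreaRect((P[lid][:,:2]*1000).astype(np.float32)))
    # bar points in approx bin frame
    th=.35; o=np.array([.638,.387,0]); c,s=np.cos(th),np.sin(th); B=(P-o)@np.array([[c,-s,0],[s,c,0],[0,0,1]])
    b=(B[...,0]<-.06)&(B[...,0]>-.2)&(B[...,2]>.075)&(hsv[...,1]<60)&(abs(B[...,1])<.065)
    for nm,k in(("R",b&(B[...,1]<0)),("L",b&(B[...,1]>0))):
        q=B[k]; print(nm,len(q),"min",q.min(0).round(4),"max",q.max(0).round(4),"yfit",np.polyfit(q[:,0],q[:,1],1).round(3),"zfit",np.polyfit(q[:,0],q[:,2],1).round(3))
    hi=(P[...,2]>.12)&(P[...,1]<.2)&(P[...,0]>.25)&(P[...,0]<.8)&(P[...,1]>-.8)
    for y in np.arange(-.8,.2,.1):
        q=P[hi&(P[...,1]>y)&(P[...,1]<y+.1)]
        if len(q)>5: print(round(y,1),len(q),q.min(0).round(2),q.max(0).round(2))
    for nm,(x0,x1,y0,y1) in {"jigS":(.44,.58,-.06,.04),"bot":(.5,.6,.2,.32),"mid":(.4,.55,.12,.3)}.items():
        k=(P[...,0]>x0)&(P[...,0]<x1)&(P[...,1]>y0)&(P[...,1]<y1); q=P[k]; i=q[:,2].argmax(); print(nm,q[i].round(3))
```

```text
scene lid 2091 ((635.2782592773438, 384.97479248046875), (118.07959747314453, 112.19674682617188), 20.083829879760742)
R 219 min [-0.1262 -0.0412  0.0836] max [-0.0602 -0.0289  0.1463] yfit [ 0.029 -0.03 ] zfit [-0.696  0.054]
L 84 min [-0.1206  0.0299  0.0872] max [-0.0613  0.041   0.1327] yfit [0.033 0.04 ] zfit [-0.681  0.048]
-0.5 1315 [ 0.39 -0.48  0.12] [ 0.71 -0.4   0.38]
-0.4 2357 [ 0.4  -0.4   0.12] [ 0.71 -0.3   0.38]
-0.3 36 [ 0.36 -0.22  0.12] [ 0.37 -0.2   0.14]
-0.2 223 [ 0.36 -0.2   0.12] [ 0.47 -0.1   0.17]
jigS [0.568 0.019 0.026]
bot [0.542 0.315 0.146]
mid [0.538 0.123 0.051]
side lid 2977 ((637.658935546875, 387.8441162109375), (116.56168365478516, 111.74833679199219), 19.321924209594727)
R 324 min [-0.1232 -0.0406  0.0872] max [-0.0625 -0.0273  0.1493] yfit [-0.003 -0.032] zfit [-0.688  0.06 ]
L 186 min [-0.1206  0.0312  0.0847] max [-0.0607  0.0434  0.1373] yfit [0.004 0.039] zfit [-0.715  0.048]
-0.6 58 [ 0.25 -0.54  0.19] [ 0.28 -0.5   0.22]
-0.5 1478 [ 0.27 -0.5   0.12] [ 0.71 -0.4   0.38]
-0.4 2136 [ 0.4  -0.4   0.12] [ 0.71 -0.3   0.38]
-0.3 20 [ 0.36 -0.3   0.12] [ 0.62 -0.2   0.17]
-0.2 145 [ 0.36 -0.2   0.12] [ 0.47 -0.1   0.17]
-0.1 6 [ 0.37 -0.1   0.13] [ 0.38 -0.09  0.14]
jigS [0.576 0.012 0.031]
bot [0.542 0.319 0.149]
mid [0.51  0.12  0.086]
```

Request:
send_rows:
  moves:
    - [0, -2.2, -3, 0, 1]
    - [0, -2.2, -3, 0, 1]
    - [0, -2.2, -3, 0, 1]
    - [0, -2.2, -3, 0, 1]
    - [0, -2.2, -3, 0, 1]
    - [0, -2.2, -3, 0, 1]
    - [0, -2.2, -3, 0, 1]
    - [0, 0, 0, 0, 1]

```text
clock: 0.9
eef_pos: [0.1053, -0.4324, 0.4458]
ee_rot: [[0.972, 0.236, 0.002], [0.236, -0.972, -0.006], [0.0, 0.006, -1.0]]
force: [0.0, -0.5, -0.2]
opening: 1.001
```

Request:
send_rows:
  moves:
    - [4.3, -1.2, 0, 0, 1]
    - [4.3, -1.2, 0, 0, 1]
    - [4.3, -1.2, 0, 0, 1]
    - [4.3, -1.2, 0, 0, 1]
    - [4.3, -1.2, 0, 0, 1]
    - [0, 0, 0, 0, 1]

```text
clock: 1.5
eef_pos: [0.304, -0.3218, 0.4398]
ee_rot: [[0.97, 0.243, 0.0], [0.243, -0.97, 0.002], [0.001, -0.002, -1.0]]
force: [-0.7, -0.3, 0.5]
opening: 0.998
```

Request:
send_rows:
  moves:
    - [2.4, -3.5, 0, 0, 1]
    - [2.4, -3.5, 0, 0, 1]
    - [2.4, -3.5, 0, 0, 1]
    - [2.4, -3.5, 0, 0, 1]
    - [2.4, -3.5, 0, 0, 1]
    - [2.4, -3.5, 0, 0, 1]
    - [2.4, -3.5, 0, 0, 1]
    - [2.4, -3.5, 0, 0, 1]
    - [0, 0, 0, -0.1, 1]

```text
clock: 2.4
eef_pos: [0.4217, -0.0033, 0.4399]
ee_rot: [[0.941, 0.339, -0.002], [0.339, -0.941, 0.001], [-0.001, -0.002, -1.0]]
force: [1.1, -0.6, -1.2]
opening: 0.997
```

Run:
```python
from h import *
o=robot.get_obs(); print(o["eef_pos"],o["qpos"],np.arctan2(o["ee_rot"][1,0],o["ee_rot"][0,0]))
im,R,t=cam("wrist"); save(im,"w1.png"); print(np.array(im["T_tool_cam"]).round(3).tolist(),im["mtx"]); 
P=cloud(im,R,t); print(P[::120,::160].round(2).tolist())
```

```text
[ 0.42172309 -0.00334061  0.43986021] [-8.96661186e-03 -2.61639718e-02  2.61443378e-02  1.62470999e+00
  1.33243121e-03  2.78666329e+00] 0.34596262319905763
[[0.0, 0.955, 0.298, 0.076], [1.0, 0.0, -0.001, 0.001], [-0.001, 0.298, -0.955, -0.142], [0.0, 0.0, 0.0, 1.0]] [[380.44755307   0.         315.30751641]
 [  0.         380.44755307 239.55128306]
 [  0.           0.           1.        ]]
[[[0.51, 0.92, -0.53], [0.57, 0.25, 0.05], [0.64, 0.07, 0.0], [0.72, -0.13, 0.01]], [[0.18, 0.92, -0.58], [0.42, 0.24, -0.0], [0.5, 0.02, 0.0], [0.58, -0.21, -0.0]], [[-0.24, 0.92, -0.64], [-0.14, 0.45, -0.85], [0.1, -0.14, -0.76], [0.41, -0.29, -0.0]], [[-0.8, 0.92, -0.7], [0.42, 0.04, 0.49], [0.11, -0.12, -0.0], [0.45, -0.04, 0.49]]]
```

Request:
send_rows:
  moves:
    - [0, 0, 0, -0.149, 1]
    - [0, 0, 0, -0.149, 1]
    - [0, 0, 0, -0.149, 1]
    - [0, 0, 0, -0.149, 1]
    - [0, 0, 0, -0.149, 1]
    - [0, 0, 0, -0.149, 1]
    - [0, 0, 0, -0.149, 1]
    - [0, 0, 0, -0.149, 1]
    - [0, 0, 0, -0.149, 1]
    - [0, 0, 0, -0.149, 1]

```text
clock: 3.45
eef_pos: [0.4204, -0.008, 0.4406]
ee_rot: [[-0.258, 0.966, -0.001], [0.966, 0.258, -0.0], [-0.0, -0.001, -1.0]]
force: [0.2, 0.1, 0.0]
opening: 1.003
```

Request:
send_rows:
  moves:
    - [0, 0, 0, -0.149, 1]
    - [0, 0, 0, -0.149, 1]
    - [0, 0, 0, -0.149, 1]
    - [0, 0, 0, -0.149, 1]
    - [0, 0, 0, -0.149, 1]
    - [0, 0, 0, -0.149, 1]
    - [0, 0, 0, -0.149, 1]
    - [0, 0, 0, -0.149, 1]
    - [0, 0, 0, -0.149, 1]
    - [0, 0, 0, -0.149, 1]

```text
clock: 4.45
eef_pos: [0.4204, -0.008, 0.4406]
ee_rot: [[-0.984, -0.179, -0.001], [-0.179, 0.984, -0.0], [0.001, -0.0, -1.0]]
force: [-0.1, 0.0, -0.7]
opening: 0.996
```

Request:
send_rows:
  moves:
    - [0, 0, 0, -0.149, 1]
    - [0, 0, 0, 0, 1]

```text
clock: 4.65
eef_pos: [0.4204, -0.0078, 0.4407]
ee_rot: [[-0.948, -0.318, -0.001], [-0.318, 0.948, -0.0], [0.001, -0.0, -1.0]]
force: [0.9, 0.2, 0.7]
opening: 0.998
```

Run:
```python
from h import *
o=robot.get_obs(); psi=np.arctan2(o["ee_rot"][1,0],o["ee_rot"][0,0]); print(o["eef_pos"],o["qpos"].round(3),psi)
d=np.array([.50,.27])-o["eef_pos"][:2]; c,s=np.cos(psi),np.sin(psi); print("tool d to (.50,.27):",d@[c,s],d@[s,-c])
im,R,t=cam("wrist"); save(im,"w2.png"); P=cloud(im,R,t)
for lo,hi in((.043,.047),(.058,.066),(.085,.095)):
    g=(P[...,2]>lo)&(P[...,2]<hi)&(P[...,0]>.4)&(P[...,0]<.6)&(P[...,1]>.02)&(P[...,1]<.2)
    k,l,st,_=cv2.connectedComponentsWithStats(g.astype(np.uint8))
    for i in range(1,k):
        if st[i,4]>60: print(lo,st[i],cv2.minAreaRect((P[l==i][:,:2]*1000).astype(np.float32)))
```

```text
[ 0.42035652 -0.00782919  0.44072124] [-0.018 -0.029  0.025  1.626 -0.    -0.342] -2.81797002888336
tool d to (.50,.27): -0.1638597317476208 0.2380800958799719
0.043 [322 235  14  48 146] ((531.0451049804688, 48.51598358154297), (78.11637878417969, 5.03040885925293), 6.839834213256836)
0.043 [337 235  33   9  61] ((489.8656921386719, 73.42283630371094), (3.258258819580078, 49.21625518798828), 5.84467077255249)
0.058 [334 245  48  14 277] ((501.5544128417969, 82.83509063720703), (9.470105171203613, 70.06652069091797), 7.338271617889404)
0.058 [334 253  45  10  78] ((509.69769287109375, 83.59899139404297), (1.8520489931106567, 65.58966827392578), 7.255730628967285)
0.085 [334 262  46  12 188] ((515.8510131835938, 83.90450286865234), (6.3759684562683105, 65.13560485839844), 7.642613887786865)
```

View pics/w2.png

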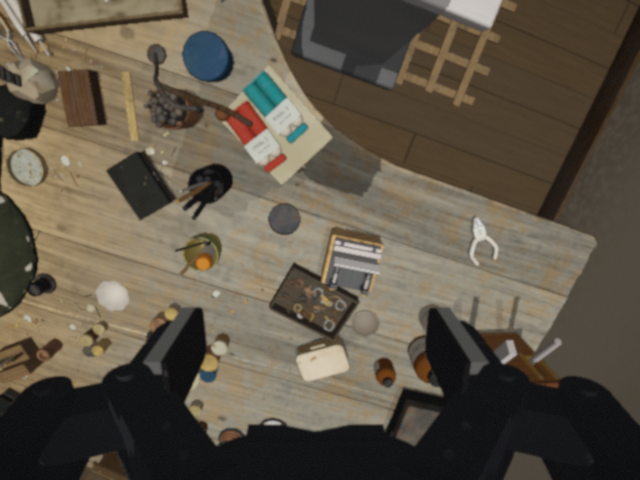

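Request:
send_rows:
  moves:
    - [-2.3, 3.4, 0, 0, 1]
    - [-2.3, 3.4, 0, 0, 1]
    - [-2.3, 3.4, 0, 0, 1]
    - [-2.3, 3.4, 0, 0, 1]
    - [-2.3, 3.4, 0, 0, 1]
    - [-2.3, 3.4, 0, 0, 1]
    - [-2.3, 3.4, 0, -0.02, 1]
    - [0, 0, 4, 0, 1]
    - [0, 0, 4, 0, 1]
    - [0, 0, 0, 0, 1]

```text
clock: 5.7
eef_pos: [0.4936, 0.2683, 0.3542]
ee_rot: [[-0.942, -0.336, -0.011], [-0.336, 0.942, -0.006], [0.013, -0.002, -1.0]]
force: [-0.9, 0.2, -0.3]
opening: 1.0
```

Run:
```python
from h import *
o=robot.get_obs(); psi=np.arctan2(o["ee_rot"][1,0],o["ee_rot"][0,0]); print(o["eef_pos"],o["qpos"].round(3),psi)
im,R,t=cam("wrist"); save(im,"w3.png"); P=cloud(im,R,t)
np.savez("w3.npz",P=P,pix=im["pixels"])
hsv=cv2.cvtColor(im["pixels"],cv2.COLOR_RGB2HSV)
th=.345; og=np.array([.637,.3865,0]); c,s=np.cos(th),np.sin(th); B=(P-og)@np.array([[c,-s,0],[s,c,0],[0,0,1]])
lid=(abs(P[...,2]-.142)<.005)&(hsv[...,1]>110)
print("lid",lid.sum(),cv2.minAreaRect((P[lid][:,:2]*1000).astype(np.float32)))
b=(B[...,0]<-.06)&(B[...,0]>-.2)&(B[...,2]>.075)&(B[...,2]<.17)&(hsv[...,1]<70)&(abs(B[...,1])<.065)
for nm,k in(("R",b&(B[...,1]<0)),("L",b&(B[...,1]>0))):
    q=B[k]; print(nm,len(q))
    if len(q)>20: print("min",q.min(0).round(4),"max",q.max(0).round(4),"yfit",np.polyfit(q[:,0],q[:,1],1).round(3),"zfit",np.polyfit(q[:,0],q[:,2],1).round(3),"ymid",((np.percentile(q[:,1],3)+np.percentile(q[:,1],97))/2).round(4))
q=P[(P[...,2]>.09)&(P[...,2]<.2)&(B[...,1]<-.045)&(B[...,0]<.0)]; print("tall right",len(q), q.min(0) if len(q) else 0,q.max(0) if len(q) else 0)
```

```text
[0.49359947 0.26833029 0.35422096] [ 0.498  0.235  0.126  1.474 -0.     0.155] -2.7990170575515183
lid 9158 ((639.011474609375, 384.86395263671875), (117.54927062988281, 110.01207733154297), 19.634822845458984)
R 490
min [-0.1215 -0.0421  0.0944] max [-0.0601 -0.0318  0.1476] yfit [-0.019 -0.039] zfit [-0.561  0.076] ymid -0.0372
L 368
min [-0.1193  0.0285  0.0855] max [-0.0608  0.0386  0.1333] yfit [-0.019  0.031] zfit [-0.68   0.052] ymid 0.0333
tall right 722 [0.51341455 0.09123763 0.09000732] [0.66134493 0.34367986 0.14358208]
```

View pics/w3.png

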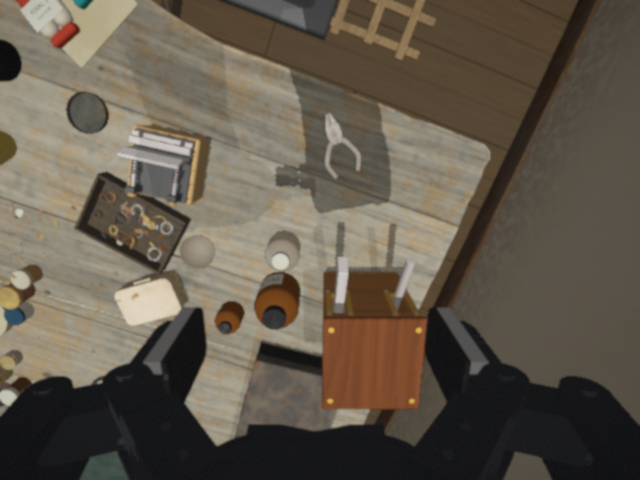

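Request:
send_rows:
  moves:
    - [-4, 1.3, 0, 0, 0.6]
    - [-3.9, 1.3, 0, 0, 0.6]
    - [0, 0, 4, 0, 0.6]
    - [0, 0, 4, 0, 0.6]
    - [0, 0, 4, 0, 0.6]
    - [0, 0, 3, 0, 0.6]
    - [0, 0, 0, 0, 0.6]
    - [0, 0, 0, 0, 0.6]

```text
clock: 6.55
eef_pos: [0.5638, 0.3218, 0.2142]
ee_rot: [[-0.941, -0.338, 0.002], [-0.338, 0.941, 0.001], [-0.003, 0.0, -1.0]]
force: [0.7, -0.6, 0.8]
opening: 0.597
```

Run:
```python
from h import *
o=robot.get_obs(); psi=np.arctan2(o["ee_rot"][1,0],o["ee_rot"][0,0]); print(o["eef_pos"],psi,o["opening"])
im,R,t=cam("wrist"); save(im,"w4.png"); P=cloud(im,R,t)
T=(P-o["eef_pos"])@o["ee_rot"]  # tool coords
hsv=cv2.cvtColor(im["pixels"],cv2.COLOR_RGB2HSV)
b=(T[...,2]>.03)&(P[...,2]>.085)&(P[...,2]<.16)&(abs(T[...,1])<.025)&(abs(T[...,0])<.06)&(hsv[...,1]<70)
q=T[b];print(len(q),q.min(0).round(4),q.max(0).round(4))
if len(q): 
  print("y vs x",np.polyfit(q[:,0],q[:,1],1).round(4),"med",np.median(q,0).round(4))
  v,u=np.where(b);print(u.min(),u.max(),v.min(),v.max())
```

```text
[0.56375614 0.32183508 0.21416533] -2.797152200061472 0.5967033232340029
1534 [-0.0522 -0.0207  0.067 ] [0.0313 0.0103 0.1245]
y vs x [ 0.01   -0.0008] med [ 0.0036 -0.001   0.0816]
284 332 199 304
```

View pics/w4.png

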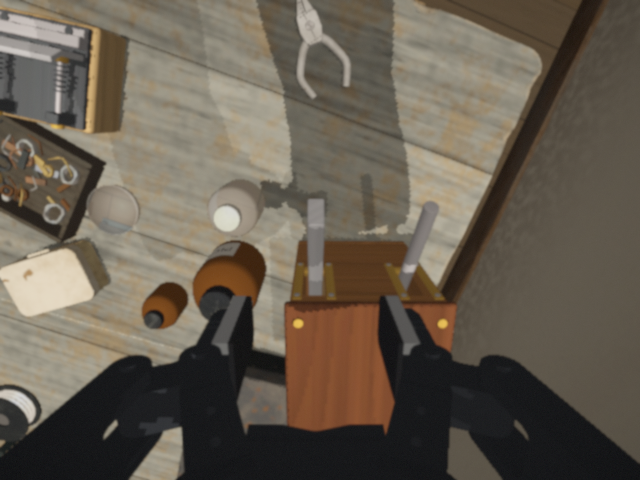

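Request:
send_rows:
  moves:
    - [0.5, -0.1, 2, 0, 0.6]
    - [0, 0, 3, 0, 0.6]
    - [0, 0, 3, 0, 0.6]
    - [0, 0, 3.2, 0, 0.6]
    - [0, 0, 0, 0, 0.6]
    - [0, 0, 0, 0, 0.0]
    - [0, 0, 0, 0, 0.0]
    - [0, 0, 0, 0, 0.0]
    - [0, 0, 0, 0, 0.0]
    - [0, 0, 0, 0, 0.0]
  force: 80

```text
clock: 7.6
eef_pos: [0.5596, 0.3199, 0.1018]
ee_rot: [[-0.941, -0.339, 0.004], [-0.339, 0.941, 0.002], [-0.004, 0.001, -1.0]]
force: [-0.3, 0.7, 6.9]
opening: 0.107
```

Request:
send_rows:
  moves:
    - [0, 0, 0, 0, 0.0]
    - [0, 0, 0, 0, 0.0]

```text
clock: 7.8
eef_pos: [0.5596, 0.3199, 0.1018]
ee_rot: [[-0.941, -0.339, 0.004], [-0.339, 0.941, 0.002], [-0.004, 0.001, -1.0]]
force: [-0.1, -0.4, 7.1]
opening: 0.11
```

Request:
send_rows:
  moves:
    - [0.5, 0, -0.8, 0, 0]
    - [1, 0, -0.78, 0, 0]
    - [1.5, 0, -1.17, 0, 0]
    - [1.5, 0, -1.17, 0, 0]
    - [1.5, 0, -1.17, 0, 0]
    - [0, 0, 0, 0, 0]

```text
clock: 8.4
eef_pos: [0.5003, 0.2983, 0.1524]
ee_rot: [[-0.941, -0.34, 0.001], [-0.34, 0.941, 0.001], [-0.001, 0.0, -1.0]]
force: [-0.4, 0.8, 0.1]
opening: 0.103
```

Request:
send_rows:
  moves:
    - [1.5, 0, -1.17, 0, 0]
    - [1.5, 0, -1.17, 0, 0]
    - [1.5, 0, -1.17, 0, 0]
    - [1.5, 0, -1.17, 0, 0]
    - [1, 0, -0.78, 0, 0]
    - [0.5, 0, -0.5, 0, 0]
    - [0, 0, 0, 0, 0]

```text
clock: 9.1
eef_pos: [0.4308, 0.2732, 0.2102]
ee_rot: [[-0.941, -0.34, 0.001], [-0.34, 0.941, 0.0], [-0.001, 0.0, -1.0]]
force: [0.7, 0.2, -1.9]
opening: 0.103
```

```bash
cat > bar.py <<'E'
from h import *
import sys
o=robot.get_obs(); psi=np.arctan2(o["ee_rot"][1,0],o["ee_rot"][0,0]); print(o["eef_pos"].round(4),"psi",round(psi,4),o["opening"],o["qpos"].round(2))
im,R,t=cam("side"); save(im,sys.argv[1]+"_s.png"); P=cloud(im,R,t)
g=o["eef_pos"]-[0,0,0]+o["ee_rot"]@[0,0,-robot.grip_depth]
T=(P-g)@o["ee_rot"]
b=(abs(T[...,1])<.012)&(T[...,0]<-.015)&(T[...,0]>-.2)&(T[...,2]>-.04)&(P[...,2]>.05)&(T[...,2]<.16)
q=T[b];print(len(q))
if len(q)>10: print(q.min(0).round(4),q.max(0).round(4),"z(x)",np.polyfit(q[:,0],q[:,2],1).round(4),"y(x)",np.polyfit(q[:,0],q[:,1],1).round(4))
E
python3 bar.py b1
```

```text
[0.4308 0.2732 0.2102] psi -2.7952 0.1026618436874537 [ 0.57  0.15 -0.3   1.12 -0.    0.22]
882
[-0.1998 -0.0119 -0.0051] [-0.0152  0.0118  0.1126] z(x) [-0.4843  0.013 ] y(x) [0.0247 0.0057]
```

Request:
send_rows:
  moves:
    - [0, 0, -2.5, 0, 0]
    - [0, 0, -2.5, 0, 0]
    - [0.1, -2, 0, 0, 0]
    - [0.1, -3.5, 0, 0, 0]
    - [0.1, -3.5, 0, 0, 0]
    - [0.1, -3.5, 0, 0, 0]
    - [0.1, -3.5, 0, 0, 0]
    - [0.1, -3.5, 0, 0, 0]
    - [0, -3.5, 0, 0, 0]
    - [0, -3.5, 0, 0, 0]

```text
clock: 10.15
eef_pos: [0.5159, 0.0202, 0.259]
ee_rot: [[-0.941, -0.339, -0.001], [-0.339, 0.941, -0.0], [0.001, 0.0, -1.0]]
force: [0.9, -0.1, -0.6]
opening: 0.103
```

Request:
send_rows:
  moves:
    - [0, -0.8, 0, -0.1, 0]
    - [0, 0, 0, -0.14, 0]
    - [0, 0, 0, -0.14, 0]
    - [0, 0, 0, -0.14, 0]
    - [0, 0, 0, -0.14, 0]
    - [0, 0, 0, -0.14, 0]
    - [0, 0, 0, -0.14, 0]
    - [0, 0, 0, -0.14, 0]
    - [0, 0, 0, -0.14, 0]
    - [0, 0, 0, -0.12, 0]

```text
clock: 11.15
eef_pos: [0.5183, 0.0141, 0.2589]
ee_rot: [[0.12, -0.993, -0.001], [-0.993, -0.12, -0.0], [0.0, 0.001, -1.0]]
force: [0.5, 0.2, -2.4]
opening: 0.105
```

Request:
send_rows:
  moves:
    - [0, 0, 0, 0, 0]
    - [0, 0, 0, 0, 0]

```text
clock: 11.35
eef_pos: [0.5181, 0.0142, 0.2592]
ee_rot: [[0.112, -0.994, -0.001], [-0.994, -0.112, -0.0], [0.0, 0.001, -1.0]]
force: [0.2, 1.4, -1.8]
opening: 0.106
```

```bash
sed -i 's/(T\[...,0\]>-.2)/(T[...,0]>-.17)/' bar.py
cat >> bar.py <<'E'
W,Rw,tw=cam("wrist"); save(W,sys.argv[1]+"_w.png"); PW=cloud(W,Rw,tw)
sc,Rs,ts=cam("scene"); PS=cloud(sc,Rs,ts)
for nm,Q in(("side",P),("wrist",PW),("scene",PS)):
  for lo,hi in((.043,.047),(.058,.066),(.080,.095)):
    g=(Q[...,2]>lo)&(Q[...,2]<hi)&(Q[...,0]>.44)&(Q[...,0]<.6)&(Q[...,1]>.02)&(Q[...,1]<.15)
    k,l,st,_=cv2.connectedComponentsWithStats(g.astype(np.uint8))
    for i in range(1,k):
        if st[i,4]>60: print(nm,lo,st[i,4],[np.round(e,1) for e in cv2.minAreaRect((Q[l==i][:,:2]*1000).astype(np.float32))])
a=cv2.resize(sc["pixels"][200:340,250:420],(510,420),interpolation=2); b=cv2.resize(im["pixels"][200:340,290:390],(300,420),interpolation=2)
cv2.imwrite("pics/"+sys.argv[1]+"_c.png",np.hstack([a,b])[:,:800,::-1])
E
python3 bar.py b2
```

```text
[0.5181 0.0142 0.2592] psi -1.4584 0.10556123747675404 [ 0.03  0.15 -0.19  1.23 -0.   -1.66]
384
[-0.1431 -0.0084 -0.0331] [-0.015   0.0111  0.1099] z(x) [-0.8086 -0.0157] y(x) [0.0017 0.0007]
side 0.058 93 [array([497.4,  87. ]), array([12.2, 71.9]), np.float64(6.4)]
side 0.08 74 [array([512.8,  87.6]), array([ 7.5, 66.6]), np.float64(6.8)]
wrist 0.043 416 [array([531.3,  52.2]), array([78.5, 14.2]), np.float64(8.0)]
wrist 0.058 314 [array([503.5,  65.3]), array([ 7.8, 36. ]), np.float64(6.7)]
wrist 0.058 192 [array([544.2,  63.2]), array([46.1,  9.4]), np.float64(4.0)]
wrist 0.058 72 [array([549.3, 111.7]), array([ 8.4, 24.5]), np.float64(84.3)]
wrist 0.08 213 [array([516.9,  63.2]), array([ 7.2, 24.8]), np.float64(6.4)]
scene 0.043 79 [array([509., 115.]), array([82.8, 37.9]), np.float64(35.2)]
scene 0.058 127 [array([500.9,  82.8]), array([16.3, 71.1]), np.float64(9.2)]
scene 0.08 99 [array([511.9,  84.3]), array([ 9.5, 64.6]), np.float64(8.7)]
```

View pics/b2_c.png

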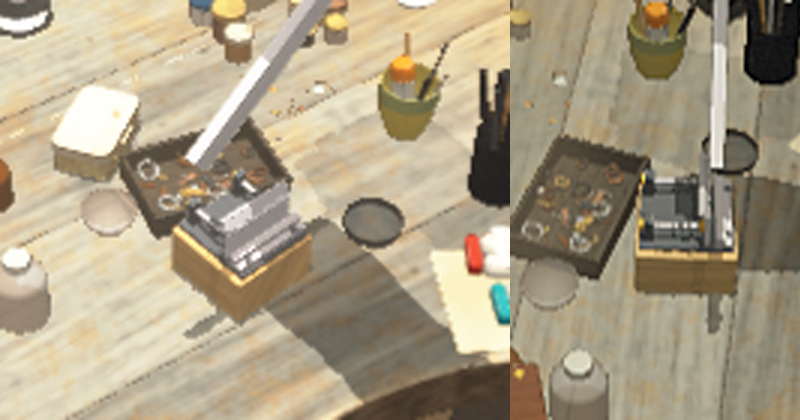

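```bash
cat > rel.py <<'E'
from h import *
o=robot.get_obs(); u=np.array([-.115,.9934]); yj=np.array([-.9934,-.115])  # jig axes
print(o["eef_pos"].round(4),(o["eef_pos"][:2]@yj).round(4),(o["eef_pos"][:2]@u).round(4))
for n in("wrist","side","scene"):
    im,R,t=cam(n); P=cloud(im,R,t); Y=P[...,:2]@yj; X=P[...,:2]@u
    m=(abs(P[...,0]-.51)<.05)&(abs(P[...,1]-.086)<.05)&(P[...,2]<.1)
    def rep(nm,k):
        if k.sum()>8: print(n,nm,k.sum(),"Y 5/50/95:",np.percentile(Y[k],[3,50,97]).round(4),"X",np.percentile(X[k],[1,99]).round(4),"z",np.median(P[k][:,2]).round(4),"slope",np.polyfit(X[k],Y[k],1)[0].round(3))
    rep("fencetop",m&(abs(P[...,2]-.062)<.0025)&(Y>-.5135)&(Y<-.495))
    rep("liptop",m&(P[...,2]>.084)&(P[...,2]<.092))
    rep("floor",m&(abs(P[...,2]-.050)<.002))
    tz=(P-o["eef_pos"])@o["ee_rot"]
    rep("bar",(tz[...,0]<-.015)&(tz[...,0]>-.14)&(abs(tz[...,1])<.015)&(P[...,2]>.12))
    rep("barhead",(tz[...,0]>.012)&(tz[...,0]<.05)&(abs(tz[...,1])<.015)&(P[...,2]>.12)&(P[...,2]<.36))
E
python3 rel.py
```

```text
[0.518  0.0143 0.2596] -0.5162 -0.0454
wrist fencetop 301 Y 5/50/95: [-0.5115 -0.5077 -0.5039] X [-0.0106  0.0251] z 0.0612 slope -0.01
wrist liptop 153 Y 5/50/95: [-0.5243 -0.5224 -0.5198] X [-0.0089  0.0139] z 0.0871 slope 0.025
wrist floor 2115 Y 5/50/95: [-0.5649 -0.544  -0.4973] X [-0.0108  0.051 ] z 0.0493 slope -0.323
wrist bar 1110 Y 5/50/95: [-0.5213 -0.5164 -0.5121] X [-0.0299  0.0825] z 0.2532 slope -0.001
wrist barhead 14043 Y 5/50/95: [-0.5306 -0.5155 -0.5019] X [-0.0719 -0.0574] z 0.3347 slope 0.013
side fencetop 74 Y 5/50/95: [-0.5102 -0.5057 -0.5028] X [-0.0035  0.0626] z 0.0617 slope -0.025
side liptop 48 Y 5/50/95: [-0.5232 -0.5209 -0.5183] X [-0.004   0.0612] z 0.088 slope -0.008
side floor 289 Y 5/50/95: [-0.5646 -0.5403 -0.4952] X [-0.006   0.0636] z 0.0497 slope 0.03
side bar 2915 Y 5/50/95: [-0.5304 -0.5163 -0.5023] X [-0.0293  0.085 ] z 0.5194 slope 0.017
scene fencetop 88 Y 5/50/95: [-0.5134 -0.5057 -0.5004] X [-0.0078  0.0597] z 0.061 slope 0.015
scene liptop 53 Y 5/50/95: [-0.5218 -0.5185 -0.5151] X [-0.0064  0.0584] z 0.0863 slope 0.004
scene floor 149 Y 5/50/95: [-0.5644 -0.5477 -0.4919] X [-0.0051  0.0602] z 0.0494 slope -0.13
scene bar 2549 Y 5/50/95: [-0.5295 -0.5125 -0.5023] X [-0.0295  0.0877] z 0.4795 slope 0.045
```

Request:
send_rows:
  moves:
    - [0, 1, 0, 0, 0]
    - [0, 0, 3, 0, 0]
    - [0, 0, 3, 0, 0]
    - [0, 0, 3, 0, 0]
    - [0, 0, 2, 0, 0]
    - [0, 0, 0, 0, 0]
    - [0, 0, 0, 0, 0]

```text
clock: 12.35
eef_pos: [0.5076, 0.0131, 0.1503]
ee_rot: [[0.115, -0.993, -0.0], [-0.993, -0.115, 0.0], [-0.0, 0.0, -1.0]]
force: [-0.2, -0.9, -1.0]
opening: 0.103
```

```bash
sed -i 's/(P\[...,2\]>.12))/(P[...,2]>.095)\&(P[...,2]<.25))/' rel.py; python3 rel.py|grep -v floor; python3 bar.py b3|head -3
```

```text
[0.5076 0.0131 0.1503] -0.5057 -0.0453
wrist liptop 44 Y 5/50/95: [-0.5109 -0.5064 -0.5017] X [0.0682 0.0781] z 0.0883 slope 0.059
wrist bar 1015 Y 5/50/95: [-0.5107 -0.5063 -0.5015] X [-0.0299  0.0614] z 0.1471 slope 0.0
wrist barhead 13962 Y 5/50/95: [-0.5201 -0.5051 -0.4914] X [-0.0719 -0.0574] z 0.2253 slope -0.01
side fencetop 16 Y 5/50/95: [-0.5103 -0.5101 -0.5099] X [-0.0032  0.0613] z 0.0615 slope -0.006
side liptop 67 Y 5/50/95: [-0.5232 -0.5208 -0.5028] X [-0.0052  0.0776] z 0.0874 slope 0.165
side bar 370 Y 5/50/95: [-0.5187 -0.5059 -0.4929] X [-0.0302  0.0676] z 0.15 slope -0.005
scene fencetop 83 Y 5/50/95: [-0.5133 -0.5048 -0.4998] X [-0.0078  0.0754] z 0.061 slope 0.056
scene liptop 56 Y 5/50/95: [-0.5211 -0.5014 -0.4985] X [0.0186 0.0782] z 0.0883 slope 0.156
scene bar 450 Y 5/50/95: [-0.516  -0.5009 -0.4946] X [-0.0301  0.0625] z 0.1354 slope 0.018
[0.509  0.0132 0.1514] psi -1.4554 0.10203078335383908 [ 0.03  0.19 -0.4   0.98  0.   -1.66]
462
[-0.1457 -0.0118 -0.0377] [-0.015   0.0118  0.1199] z(x) [-0.7496  0.0021] y(x) [-0.     -0.0008]
```

View pics/b3_c.png

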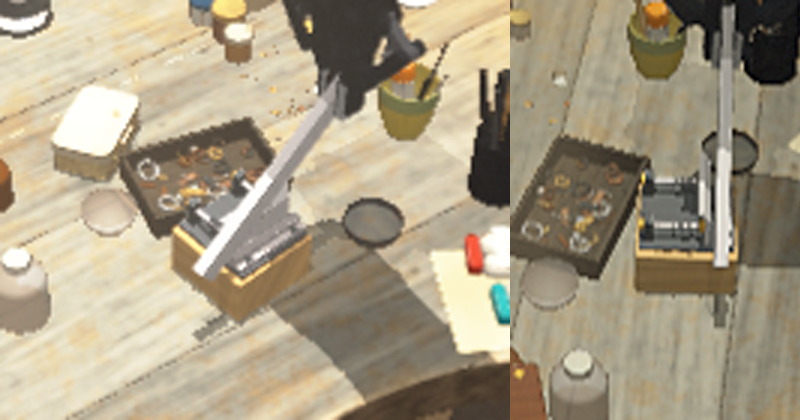

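Request:
send_rows:
  moves:
    - [0, -0.4, 0, 0, 0]
    - [0, -0.4, 0, 0, 0]
    - [0, -0.3, 0, 0, 0]
    - [0, -0.2, 0, 0, 0]
    - [0, 0, 0, 0, 0]
    - [0, 0, 0, 0, 0]

```text
clock: 13.25
eef_pos: [0.5207, 0.0147, 0.1496]
ee_rot: [[0.115, -0.993, -0.001], [-0.993, -0.115, -0.0], [-0.0, 0.001, -1.0]]
force: [-1.3, 0.5, -1.1]
opening: 0.105
```

```bash
python3 rel.py|grep -v floor
```

```text
[0.5207 0.0147 0.1496] -0.5189 -0.0453
wrist liptop 127 Y 5/50/95: [-0.5321 -0.5288 -0.5154] X [0.0468 0.0747] z 0.0872 slope 0.482
wrist bar 1011 Y 5/50/95: [-0.5238 -0.5191 -0.5146] X [-0.0299  0.0611] z 0.1461 slope 0.002
wrist barhead 14007 Y 5/50/95: [-0.5334 -0.5186 -0.5047] X [-0.0719 -0.0573] z 0.2248 slope -0.004
side fencetop 71 Y 5/50/95: [-0.5102 -0.5055 -0.5026] X [-0.004   0.0629] z 0.0614 slope 0.005
side liptop 57 Y 5/50/95: [-0.5302 -0.5277 -0.5141] X [-0.0021  0.0768] z 0.0873 slope 0.16
side bar 349 Y 5/50/95: [-0.5321 -0.5184 -0.5055] X [-0.0302  0.0639] z 0.1482 slope 0.017
scene fencetop 69 Y 5/50/95: [-0.5095 -0.5037 -0.4998] X [-0.0088  0.0772] z 0.061 slope -0.021
scene liptop 53 Y 5/50/95: [-0.527  -0.5134 -0.5103] X [-0.0068  0.0769] z 0.0885 slope 0.119
scene bar 445 Y 5/50/95: [-0.5291 -0.513  -0.5069] X [-0.03    0.0601] z 0.1343 slope 0.03
```

Request:
send_rows:
  moves:
    - [0, 0, 0.6, 0, 0]
    - [0, 0, 0.6, 0, 0]
    - [0, 0, 0.4, 0, 0]
    - [0, 0, 0, 0, 0]

```text
clock: 13.8
eef_pos: [0.52, 0.0146, 0.1328]
ee_rot: [[0.115, -0.993, -0.002], [-0.993, -0.115, -0.0], [-0.0, 0.002, -1.0]]
force: [-2.0, 1.2, -2.5]
opening: 0.101
```

Request:
send_rows:
  moves:
    - [0, 0, 0, 0, 0]
    - [0, 0, 0.5, 0, 0]
    - [0, 0, 0.5, 0, 0]
    - [0, 0, 0.5, 0, 0]
    - [0, 0, 0.5, 0, 0]
    - [0, 0, 0, 0, 0]
  force: 25

```text
clock: 14.4
eef_pos: [0.5215, 0.0157, 0.1138]
ee_rot: [[0.115, -0.993, 0.001], [-0.993, -0.115, 0.003], [-0.003, -0.002, -1.0]]
force: [0.2, 4.0, 1.1]
opening: 0.104
```

```bash
python3 rel.py|grep -v floor; python3 bar.py b4|head -3
```

```text
[0.5215 0.0157 0.1138] -0.5199 -0.0443
wrist fencetop 141 Y 5/50/95: [-0.5113 -0.5098 -0.508 ] X [0.0406 0.0586] z 0.0613 slope 0.045
wrist liptop 216 Y 5/50/95: [-0.5316 -0.5295 -0.5161] X [0.0207 0.0429] z 0.0866 slope 0.396
wrist bar 948 Y 5/50/95: [-0.5249 -0.5202 -0.5156] X [-0.0293  0.0262] z 0.1201 slope 0.001
wrist barhead 13994 Y 5/50/95: [-0.5341 -0.5191 -0.5055] X [-0.0713 -0.0566] z 0.189 slope -0.007
side fencetop 68 Y 5/50/95: [-0.5103 -0.5056 -0.5027] X [-0.0052  0.0642] z 0.0613 slope -0.017
side liptop 76 Y 5/50/95: [-0.5326 -0.5301 -0.5161] X [-0.0038  0.0622] z 0.0876 slope 0.087
side bar 302 Y 5/50/95: [-0.5335 -0.5195 -0.5061] X [-0.0294  0.0286] z 0.1624 slope 0.017
scene fencetop 64 Y 5/50/95: [-0.5132 -0.5044 -0.5004] X [-0.0087  0.0746] z 0.0611 slope -0.076
scene liptop 84 Y 5/50/95: [-0.5315 -0.5195 -0.5117] X [0.0022 0.057 ] z 0.0868 slope -0.299
scene bar 301 Y 5/50/95: [-0.5327 -0.5149 -0.5062] X [-0.0294  0.0253] z 0.1226 slope 0.094
[0.5214 0.0157 0.114 ] psi -1.4552 0.10353956385191226 [ 0.03  0.25 -0.42  0.91  0.   -1.66]
428
[-0.1436 -0.0118 -0.0338] [-0.0151  0.012   0.0829] z(x) [-0.6677 -0.0066] y(x) [ 0.0055 -0.0001]
```

Request:
send_rows:
  moves:
    - [0, 0, 0.6, 0, 0]
    - [0, 0, 0.6, 0, 0]
    - [0, 0, 0.6, 0, 0]
    - [0, 0, 0.6, 0, 0]
    - [0, 0, 0.6, 0, 0]
    - [0, 0, 0, 0, 0]

```text
clock: 15.3
eef_pos: [0.5214, 0.0143, 0.084]
ee_rot: [[0.115, -0.993, 0.001], [-0.993, -0.115, -0.001], [0.001, -0.001, -1.0]]
force: [-0.5, 1.6, 5.0]
opening: 0.106
```

Request:
send_rows:
  moves:
    - [0, 0, 0.6, 0, 0]
    - [0, 0, 0.6, 0, 0]
    - [0, 0, 0.6, 0, 0]
    - [0, 0, 0.6, 0, 0]
    - [0, 0, 0.6, 0, 0]
    - [0, 0, 0, 0, 0]

```text
clock: 15.9
eef_pos: [0.5216, 0.0133, 0.054]
ee_rot: [[0.114, -0.993, 0.001], [-0.993, -0.114, -0.003], [0.003, -0.001, -1.0]]
force: [-0.4, -2.1, 4.4]
opening: 0.108
```

```bash
python3 rel.py|grep -v floor; python3 bar.py b5|head -3
```

```text
[0.5216 0.0133 0.054 ] -0.5197 -0.0468
wrist fencetop 39 Y 5/50/95: [-0.5117 -0.5115 -0.511 ] X [-0.0087  0.0052] z 0.061 slope 0.041
wrist barhead 9160 Y 5/50/95: [-0.534  -0.5156 -0.5051] X [-0.0673 -0.0586] z 0.1361 slope -0.148
side fencetop 69 Y 5/50/95: [-0.5102 -0.5057 -0.5027] X [-0.0041  0.0642] z 0.0616 slope 0.007
side liptop 53 Y 5/50/95: [-0.5326 -0.5302 -0.5255] X [-0.0146  0.059 ] z 0.0872 slope -0.032
side bar 425 Y 5/50/95: [-0.5339 -0.5199 -0.5053] X [-0.0311 -0.0052] z 0.2072 slope 0.015
scene fencetop 99 Y 5/50/95: [-0.5134 -0.5066 -0.5   ] X [-0.018   0.0737] z 0.0612 slope -0.023
scene liptop 55 Y 5/50/95: [-0.5314 -0.5282 -0.5246] X [-0.0068  0.0556] z 0.0861 slope -0.011
scene bar 319 Y 5/50/95: [-0.5333 -0.5182 -0.5051] X [-0.0312 -0.0082] z 0.2089 slope 0.243
[0.5216 0.0135 0.0542] psi -1.4561 0.10484842624692012 [ 0.03  0.31 -0.49  0.77 -0.   -1.66]
398
[-0.1699 -0.0118 -0.0384] [-0.0151  0.012   0.0224] z(x) [-0.1648 -0.0136] y(x) [ 0.     -0.0004]
```

View pics/b5_c.png

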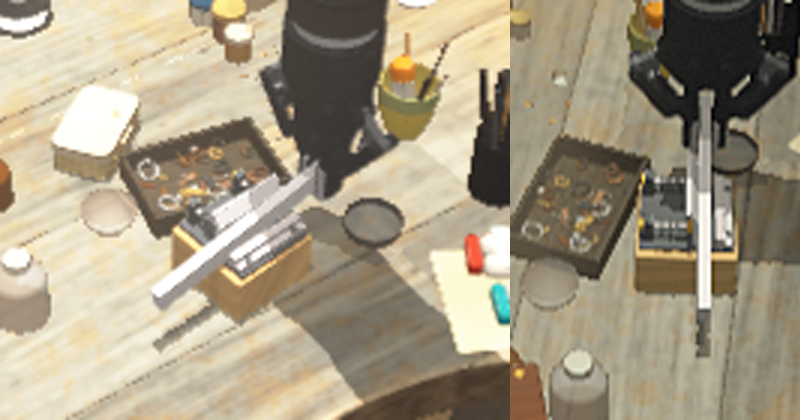

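Request:
send_rows:
  moves:
    - [0, 0, 0.4, 0, 0]
    - [0, 0, 0.4, 0, 0]
    - [0, 0, 0.3, 0, 0]
    - [0, 0, 0, 0, 0]

```text
clock: 16.6
eef_pos: [0.5214, 0.014, 0.0431]
ee_rot: [[0.115, -0.993, 0.001], [-0.993, -0.115, -0.001], [0.001, -0.001, -1.0]]
force: [0.2, -5.2, 7.7]
opening: 0.102
```

Request:
send_rows:
  moves:
    - [0, 0, 0.15, 0, 0]
    - [0, 0, 0.15, 0, 0]
    - [0, 0, 0, 0, 0]

```text
clock: 16.9
eef_pos: [0.5215, 0.0139, 0.0404]
ee_rot: [[0.115, -0.993, 0.001], [-0.993, -0.115, -0.002], [0.002, -0.001, -1.0]]
force: [-1.4, -5.1, 9.3]
opening: 0.105
```

```bash
cat > fin.py <<'E'
from h import *
o=robot.get_obs(); print(o["eef_pos"].round(4),o["force"].round(1))
u=np.array([-.115,.9934]); yj=np.array([-.9934,-.115])
for n in("side","scene","wrist"):
    im,R,t=cam(n); P=cloud(im,R,t); Y=P[...,:2]@yj; X=P[...,:2]@u
    k=(Y>-.5275)&(Y<-.505)&(P[...,2]>.0645)&(P[...,2]<.0785)&(X>-.08)&(X<.135)
    out=k&((X>.064)|(X<-.012)); 
    if out.sum()<10: continue
    q=P[out]; A=np.polyfit(X[out],P[out][:,2],1); B=np.polyfit(X[out],Y[out],1)
    print(n,out.sum(),"X",X[k].min().round(4),X[k].max().round(4),"z(x)",A.round(4),"z at .027",np.polyval(A,.027).round(4),"Y(x)",B.round(4),"Ymid",np.polyval(B,.027).round(4))
    l=(P[...,2]>.084)&(P[...,2]<.092)&(Y>-.545)&(Y<-.51)&(X>-.01)&(X<.062)
    if l.sum()>8: print("  lip",np.percentile(Y[l],[3,50,97]).round(4),np.polyfit(X[l],Y[l],1)[0].round(3))
E
python3 fin.py
```

```text
[0.5215 0.0139 0.0404] [-1.4 -5.1  9.3]
side 187 X -0.0737 0.1293 z(x) [-0.021  0.071] z at .027 0.0704 Y(x) [-0.008  -0.5181] Ymid -0.5183
  lip [-0.5326 -0.5302 -0.5276] 0.013
scene 181 X -0.0476 0.1273 z(x) [-0.0282  0.0702] z at .027 0.0694 Y(x) [ 0.0058 -0.5167] Ymid -0.5165
  lip [-0.5319 -0.528  -0.5253] -0.007
wrist 5730 X -0.0742 -0.0137 z(x) [0.0015 0.0721] z at .027 0.0721 Y(x) [-0.0158 -0.5202] Ymid -0.5207
```

Request:
send_rows:
  moves:
    - [0, 0.1, 0.1, 0, 0]
    - [0, 0.1, 0, 0, 0]
    - [0, 0.1, 0, 0, 0]
    - [0, 0, 0, 0, 0]

```text
clock: 17.45
eef_pos: [0.5197, 0.0141, 0.0397]
ee_rot: [[0.115, -0.993, 0.003], [-0.993, -0.115, -0.0], [0.001, -0.003, -1.0]]
force: [2.7, -2.5, 6.0]
opening: 0.107
```

Request:
send_rows:
  moves:
    - [0, 0.1, 0, 0, 0]
    - [0, 0, 0, 0, 0]

```text
clock: 17.65
eef_pos: [0.5188, 0.0143, 0.0397]
ee_rot: [[0.115, -0.993, 0.003], [-0.993, -0.115, 0.0], [0.0, -0.003, -1.0]]
force: [2.5, -2.6, 5.2]
opening: 0.107
```

```bash
python3 fin.py
```

```text
[0.5188 0.0143 0.0397] [ 2.5 -2.6  5.2]
side 191 X -0.071 0.1307 z(x) [-0.022   0.0705] z at .027 0.0699 Y(x) [-0.0052 -0.5162] Ymid -0.5163
  lip [-0.5302 -0.5279 -0.5253] 0.0
scene 180 X -0.0498 0.1278 z(x) [-0.024   0.0699] z at .027 0.0693 Y(x) [ 0.0107 -0.5154] Ymid -0.5151
  lip [-0.5296 -0.5257 -0.5217] -0.007
wrist 5805 X -0.0738 -0.0135 z(x) [0.0021 0.0715] z at .027 0.0715 Y(x) [-0.0085 -0.5175] Ymid -0.5178
```

Request:
send_rows:
  moves:
    - [0, 0.1, 0, 0, 0]
    - [0, 0, 0, 0, 0]

```text
clock: 18.0
eef_pos: [0.5179, 0.0143, 0.0397]
ee_rot: [[0.115, -0.993, 0.004], [-0.993, -0.115, 0.001], [-0.0, -0.004, -1.0]]
force: [3.0, -1.1, 5.4]
opening: 0.105
```

Request:
send_rows:
  moves:
    - [0, 0.1, 0, 0, 0]
    - [0, 0, 0, 0, 0]

```text
clock: 18.2
eef_pos: [0.5179, 0.0143, 0.0398]
ee_rot: [[0.115, -0.993, 0.005], [-0.993, -0.115, 0.001], [-0.0, -0.005, -1.0]]
force: [5.9, -0.2, 3.4]
opening: 0.102
```

```bash
python3 fin.py
```

```text
[0.5179 0.0143 0.0398] [ 5.9 -0.2  3.4]
side 186 X -0.0697 0.1323 z(x) [-0.0202  0.0711] z at .027 0.0706 Y(x) [-0.0062 -0.516 ] Ymid -0.5162
  lip [-0.5302 -0.5278 -0.5253] 0.007
scene 176 X -0.0485 0.1268 z(x) [-0.0239  0.0698] z at .027 0.0691 Y(x) [ 0.0094 -0.5146] Ymid -0.5144
  lip [-0.528  -0.5249 -0.5222] 0.005
wrist 5838 X -0.0738 -0.0131 z(x) [0.0007 0.0716] z at .027 0.0716 Y(x) [-0.0037 -0.5165] Ymid -0.5166
```

Request:
send_rows:
  moves:
    - [0, -0.05, 0, 0, 0.0]
    - [0, 0, 0, 0, 0.35]
    - [0, 0, 0, 0, 0.35]
    - [0, 0, 0, 0, 0.35]
    - [0, 0, 0, 0, 0.35]

```text
clock: 18.85
eef_pos: [0.5144, 0.014, 0.0383]
ee_rot: [[0.115, -0.993, -0.002], [-0.993, -0.115, -0.0], [-0.0, 0.002, -1.0]]
force: [-0.1, 1.0, -0.0]
opening: 0.351
```

Request:
send_rows:
  moves:
    - [0, 0, -1, 0, 0.35]
    - [0, 0, -2, 0, 0.35]
    - [0, 0, -3, 0, 0.35]
    - [0, 0, -4, 0, 0.35]
    - [0, 0, -4, 0, 0.35]
    - [0, 0, -4, 0, 0.35]
    - [0, 0, 0, 0, 0.35]
    - [0, 0, 0, 0, 0.35]

```text
clock: 19.65
eef_pos: [0.5162, 0.014, 0.2204]
ee_rot: [[0.115, -0.993, 0.003], [-0.993, -0.115, 0.0], [0.0, -0.003, -1.0]]
force: [0.5, 0.8, -0.2]
opening: 0.349
```

```bash
python3 fin.py; python3 bar.py b6|head -1
```

```text
[0.5162 0.014  0.2204] [ 0.5  0.8 -0.2]
side 180 X -0.0699 0.1309 z(x) [0.0057 0.0693] z at .027 0.0694 Y(x) [ 0.0036 -0.5159] Ymid -0.5158
  lip [-0.5279 -0.5277 -0.523 ] 0.008
scene 204 X -0.0729 0.1261 z(x) [-0.0018  0.068 ] z at .027 0.068 Y(x) [ 5.000e-04 -5.129e-01] Ymid -0.5129
  lip [-0.5286 -0.5244 -0.5214] -0.004
wrist 1596 X -0.0736 0.1269 z(x) [0.0002 0.0692] z at .027 0.0692 Y(x) [-0.0019 -0.5168] Ymid -0.5168
  lip [-0.5308 -0.5281 -0.5253] 0.001
[0.5143 0.014  0.2176] psi -1.4554 0.3482339771272931 [ 0.03  0.16 -0.27  1.14 -0.   -1.66]
```

View pics/b6_c.png

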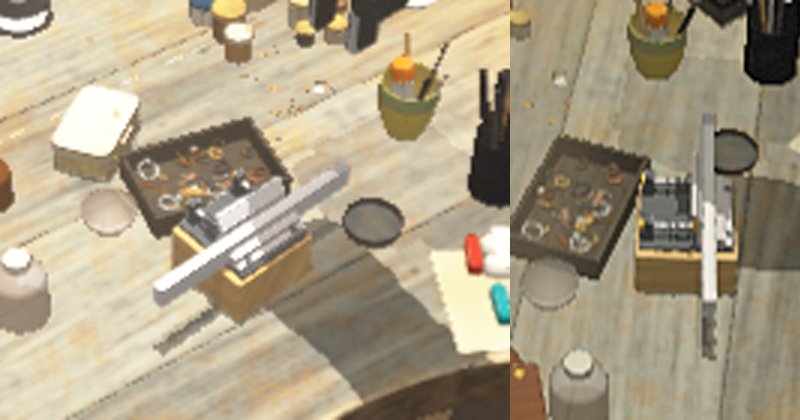

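```bash
python3 -c "
from bench import robot
print(robot.close_job())"
```

```text
the job is handed in; nothing more can be done
None
```

I drew the flat bar, tilted, out through the right-hand slot and loaded it in the jig. The job was handed in at about 20 s with the gripper clear; no verdict was reported.

**How it was loaded:**
- I carried the bar over the bottles and held it above the fence.
- I pushed the spring gate open sideways with the bar, by about 7 mm.
- I lowered the bar with a light grip so it turned level on the channel floor, then slid it against the fence until contact (about 6 N).
- I let go and drew the gripper up.

**Last checks, from all three cameras:**

| Check | Measured | Limit |
|---|---|---|
| Level | within 0.4° | 4° |
| In line with my measured channel direction | within 0.3° | 4° |
| Height of top edge | 68–69 mm | 70 mm seated, ±4 mm |
| Lengthwise centre | 1–3 mm off | 30 mm |
| Gate opening | about 6–7 mm | 3–9 mm |

**Disagreements and things not checked:**
- The jig's yaw measured about 1.68 rad in every view, against the stated 0.55–1.0. I used the measured value and the bar fitted.
- The cameras disagreed by up to 4 mm on the bar's sideways position. I relied on the fence contact and the gate opening instead.
- I did not re-measure the round rod, the tins and the pliers at the end. No unexpected contact force showed in the end-of-call readings.

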